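# Rehouse a row of impact sockets in fitted cups

### The job

Move the row of four impact sockets out of the old red tray into the row of grey cups on the black strip, each socket upright in the cup bored for its size (smallest socket in the smallest well, and so on up to the largest). Lower each one to the bottom of its well before letting go, do not drop it in, and leave the ratchet and the spray can where they are.

Things in the scene. Friction and masses are not known exactly. Their poses are not given: they have to be found in the camera images.
- socket_a: smallest of four dark steel impact sockets (cylinders, hex opening up): 24 mm diameter, 70 mm tall. Starts on one of the red tray's four posts (row 72 mm apart, any order; tray floor 6 mm above table). Post 9 mm thick reaches 14 mm into the 14 mm hole in its foot: lift straight up 20 mm. Tray end loops 37 mm high. Origin: centre of underside; z its axis, up; yaw arbitrary
- socket_b: second smallest of four dark steel impact sockets (cylinders, hex opening up): 32 mm diameter, 78 mm tall. Starts on one of the red tray's four posts (row 72 mm apart, any order; tray floor 6 mm above table). Post 9 mm thick reaches 14 mm into the 14 mm hole in its foot: lift straight up 20 mm. Tray end loops 37 mm high. Origin: centre of underside; z its axis, up; yaw arbitrary
- socket_c: second largest of four dark steel impact sockets (cylinders, hex opening up): 41 mm diameter, 86 mm tall. Starts on one of the red tray's four posts (row 72 mm apart, any order; tray floor 6 mm above table). Post 9 mm thick reaches 14 mm into the 14 mm hole in its foot: lift straight up 20 mm. Tray end loops 37 mm high. Origin: centre of underside; z its axis, up; yaw arbitrary
- socket_d: largest of four dark steel impact sockets (cylinders, hex opening up): 50 mm diameter, 94 mm tall. Starts on one of the red tray's four posts (row 72 mm apart, any order; tray floor 6 mm above table). Post 9 mm thick reaches 14 mm into the 14 mm hole in its foot: lift straight up 20 mm. Tray end loops 37 mm high. Origin: centre of underside; z its axis, up; yaw arbitrary
- cup_a: grey plastic cup with the smallest of four round wells: 34 mm wide, for the 24 mm socket. Fixed square block 70 x 70 x 32 mm on a black strip; well 26 mm deep, mouth bevelled 2 mm, its bottom 6 mm above the block's underside. The cups stand in a straight row 72 mm apart, in any order, undersides 5 mm above the table. Origin: centre of the block's underside; z up; y along the row
- cup_b: grey plastic cup with the second smallest of four round wells: 42 mm wide, for the 32 mm socket. Fixed square block 70 x 70 x 32 mm on a black strip; well 26 mm deep, mouth bevelled 2 mm, its bottom 6 mm above the block's underside. The cups stand in a straight row 72 mm apart, in any order, undersides 5 mm above the table. Origin: centre of the block's underside; z up; y along the row
- cup_c: grey plastic cup with the second largest of four round wells: 51 mm wide, for the 41 mm socket. Fixed square block 70 x 70 x 32 mm on a black strip; well 26 mm deep, mouth bevelled 2 mm, its bottom 6 mm above the block's underside. The cups stand in a straight row 72 mm apart, in any order, undersides 5 mm above the table. Origin: centre of the block's underside; z up; y along the row
- cup_d: grey plastic cup with the largest of four round wells: 60 mm wide, for the 50 mm socket. Fixed square block 70 x 70 x 32 mm on a black strip; well 26 mm deep, mouth bevelled 2 mm, its bottom 6 mm above the block's underside. The cups stand in a straight row 72 mm apart, in any order, undersides 5 mm above the table. Origin: centre of the block's underside; z up; y along the row
- ratchet: bystander: a steel ratchet handle 250 mm long, up to 42 mm high, lying loose between the tray and the strip. Origin: on the table below its middle; x runs along it towards the head
- spray_can: bystander: a small white and blue spray can, 52 mm diameter, 130 mm tall, standing loose beyond the tray and strip. Origin: centre of its underside; z up
Things that resemble listed ones, but are neither listed nor needed, are in the scene too. What is shaped like the socket_d but purple is not meant.

How it is judged (in metres and radians):
At the end, for the whole second after the job is handed in: Each of the four sockets stands in the cup of its own rank in size: axis within 8 mm of the well's, underside on the bottom of the well (3 to 10 mm above the cup's underside), upright within 0.12 rad, released and at rest (horizontal distance between socket_a and cup_a below 0.008 m and z of socket_a in the frame of cup_a between 0.003 and 0.01 m and angle between each of socket_a, socket_b, socket_c, socket_d's own z axis and vertical below 0.12 rad and linear speed of each of socket_a, socket_b, socket_c, socket_d below 0.02 m/s and horizontal distance between socket_b and cup_b below 0.008 m and z of socket_b in the frame of cup_b between 0.003 and 0.01 m and horizontal distance between socket_c and cup_c below 0.008 m and z of socket_c in the frame of cup_c between 0.003 and 0.01 m and horizontal distance between socket_d and cup_d below 0.008 m and z of socket_d in the frame of cup_d between 0.003 and 0.01 m); the robot touches nothing.
It fails at once if a socket is dropped into its cup (falls more than about 18 mm) ((horizontal distance between socket_a and cup_a below 0.012 m and z of socket_a in the frame of cup_a below 0.06 m and linear speed of socket_a above 0.6 m/s) or (horizontal distance between socket_b and cup_b below 0.012 m and z of socket_b in the frame of cup_b below 0.06 m and linear speed of socket_b above 0.6 m/s) or (horizontal distance between socket_c and cup_c below 0.012 m and z of socket_c in the frame of cup_c below 0.06 m and linear speed of socket_c above 0.6 m/s) or (horizontal distance between socket_d and cup_d below 0.012 m and z of socket_d in the frame of cup_d below 0.06 m and linear speed of socket_d above 0.6 m/s)).
It fails at once if the ratchet is pushed more than 20 mm (distance of ratchet from where it was at the start of the episode above 0.02 m).
It fails at once if the spray can is pushed more than 20 mm or tipped (distance of spray_can from where it was at the start of the episode above 0.02 m or angle between spray_can's own z axis and vertical above 0.35 rad).
It also fails if it takes over 106 s, if anything falls off the work surface, if the arm or the gripper's body presses on something with over 40 N, if the wrist force passes 120 N, or if a joint passes its speed limit or range.

### The arm

A 6-joint arm with a two-finger parallel gripper is mounted at the origin on the work surface. World frame = base frame: x ahead of the robot, y to its left, z up, the work surface at z = 0. Lengths are in mm, angles in rad, forces in N, time in s.
With the tool pointing down it reaches from about 275 to 750 mm from the base axis. Payload 10.2 kg.
Tool frame: the origin (TCP) lies midway between the tips of the shut fingers; the grasp point (between the pads) lies 19 mm behind it; z points along the fingers, y is the line along which they close (so a half turn about z gives the same grasp; the last joint's range is limited). The gripper opens to 88 mm and grips with 3 to 60 N. Pads are 18 mm wide; open, the fingers measure 123 mm over their backs; the gripper's body (75 mm by 187 mm) begins 45 mm behind the grasp point.
Start: joints at [0.937, 0.313, 1.498, -0, 1.331, -0.223], TCP at [209.668, 481.322, 238.72] pointing down, gripper open.
Joint ranges: [-2.94, 2.94], [-0.97, 2.17], [0.19, 2.56], [-1.23, 4.37], [0.02, 3.11], [-2.88, 2.88]. Speed limits (rad/s): [2.39, 2.39, 3.01, 3.14, 3.14, 3.14].

### API

Orientations are given as a unit quaternion [x, y, z, w].
In Python, from bench import monitor, vision, manip gives the robot as it stands.
- The arm moves only by the tool drive_tool, never from a script. Its argument "series" is a list of rows, each a list of 7 numbers: the closure, from 0 (fully open) to 1 (shut), then the shift along the tool's x, y, z scaled (see below), then the turn, a rotation vector about the tool's x, y, z scaled (see below). A call has 1 to 5 rows; each row shifts and turns the commanded pose from where the row before left it, along the tool's axes as they then stand; what a row does not reach is not made up. The controller multiplies each number of a shift by 12 cm and each number of a turn by 90 degrees. A row lasts 1/12 s, in which the tool goes at most 41.7 mm and 7.16 degrees, less where a joint would pass 70% of its speed; a pose out of reach is approached as far as the arm can. A call with a number of a shift or a turn outside -1 to 1 is refused whole. A call with a gripper value outside its range is refused whole. The fingers move at their own pace and stop on an object; "newtons" is the grip in N (left out, the last holds). Time passes only in rows, so rows that do not move let the fingers close. It gives the time, the measured TCP pose, the force, the opening and the grip force at its end, in the units of the state.
- monitor.sense(): the state, without advancing time (a new reading comes with each control period).
- vision.capture(name): name is "scene" or "top"; returns a dict with "img" (420x560x3 uint8, red, green, blue), "K" (3x3 intrinsics, pixels), "position" and "rotation" of the camera in the world. Camera axes: x right, y up, looking along -z (the intrinsics and any distortion apply to the point x, -y, -z); pixel columns grow to the right and rows downward; lengths in mm; the calibration is good to about 2 mm. A picture is of the moment at which its call begins. There is no depth.
- manip.sign_off(): hands the job in; it is judged then, once.
Trained networks look in a picture, given as the dict that the camera call returned (one of the last four; its "shot" number tells which), for a name from the list of things; names that differ only in an ending like _2 or _b are one class to them, and where a whole thing is asked for, a point or a joint stands for the part that bears it (a point fixed in the world has none). Each returns a list of dicts, best first, with "conf" (0 to 1); they miss things now and then, are a little off and sometimes report something else, mostly with a low value. They report only what shows in the picture. A call takes as long as a camera call. They do not tell look-alikes from the thing itself.
- vision.outline_of(label, picture): "pixels" (420x560 bool, what is visible of it) and "bbox" ([left, top, width, height] as shares, 0 to 1, of the picture: columns of its width, rows of its height, round what is visible of it).
- vision.landmark_of(label, picture): "position" ([column, row] as shares, 0 to 1, of the picture: columns of its width, rows of its height: a listed point, or the origin of a listed thing).
The state is a dict: "t": time; "qpos": joint angles; "dq": joint speeds; "joint_efforts": joint torques, N m; "eef_pos": TCP position; "ee_rot": TCP orientation; "ft_force": force on the tool from outside, world axes, zero at the start; "moment": the same for the moment, N m; "grip_width": finger opening in mm; "finger_force": force on a finger pad.
Only numpy, scipy, OpenCV 4.12 (cv2) and the standard library are available. Lean on these libraries where they do the work, as an engineer would, in place of code of your own. Each camera call takes 0.05 s, during which the arm holds its last target. There are 200 camera calls.

## Working session

There is one attempt and no reset: what is moved stays moved. The work goes in short steps, Python scripts to look and compute and a tool call to move; the robot and the scene stay as the last step left them, time stands still between calls to the robot, and variables do not carry over. Pictures are saved under pics/ and viewed, at most 14 in all, crops included, and the job is handed in when it is done.

Besides the shell and the picture viewer there is one more tool, called by a JSON object that holds its "fn" and its "kwargs". drive_tool: Moves the arm, as the interface text tells. Shifts and turns lie within -1 to 1; 1 stands for 12 cm of shift or 90 degrees of turn. Its arguments: {"type":"object","properties":{"series":{"type":"array","items":{"type":"array","items":{"type":"number","minimum":-1,"maximum":1}}},"newtons":{"type":"number"}},"required":["series"]}

```bash
mkdir -p pics; ls; python3 - <<'E'
from bench import monitor, vision
import cv2,numpy as np
print(monitor.sense())
for n in ("scene","top"):
    p=vision.capture(n); cv2.imwrite(f"pics/{n}0.png",p["img"][:,:,::-1])
    print(n,p["K"],p["position"],p["rotation"],p.keys())
E
```

```text
pics
{'t': 0.0, 'qpos': array([ 9.36601829e-01,  3.13446870e-01,  1.49842787e+00, -8.76561421e-06,
        1.33101289e+00, -2.23372115e-01]), 'dq': array([ 0.00052934, -0.00103436, -0.00128272,  0.0005741 ,  0.00015162,
       -0.00055237]), 'joint_efforts': array([ 3.59163678e-03, -4.02241695e+01, -2.52261937e+01,  6.95358426e-02,
        3.53031128e-02, -9.64920150e-05]), 'eef_pos': array([209.51489337, 481.11152717, 238.16614442]), 'ee_rot': array([ 2.03968660e-01,  9.78977204e-01, -5.90642997e-04, -2.65331549e-04]), 'ft_force': array([-0.28417268,  0.00926171,  0.06196879]), 'moment': array([0.04077886, 0.02311943, 0.01362443]), 'finger_force': 0.0, 'grip_width': 88.16982671279128}
scene [[390.87378101   0.         279.69297703]
 [  0.         390.87378101 205.52997278]
 [  0.           0.           1.        ]] [1068.35798018 -308.56021881  697.28095674] [0.29232752 0.16102892 0.44295191 0.83211052] dict_keys(['img', 'K', 'position', 'rotation', 'shot'])
top [[479.29640992   0.         283.6420348 ]
 [  0.         479.29640992 209.79582216]
 [  0.           0.           1.        ]] [ 407.67652129   11.79441345 1283.28470306] [-0.05985667  0.06847879  0.71105843 -0.69722575] dict_keys(['img', 'K', 'position', 'rotation', 'shot'])
```

View pics/scene0.png

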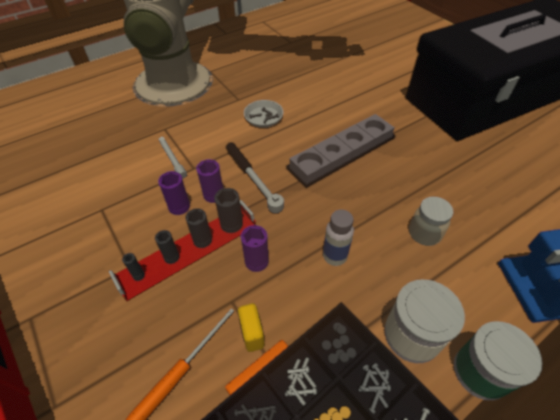

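View pics/top0.png

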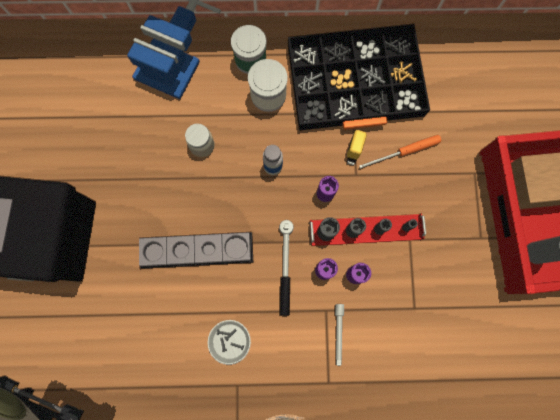

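Sockets stand in the tray at about (329,230), (357,228), (384,227) and (411,226) in the top view, largest to smallest. The wells are at about (153,251), (181,250), (209,248) and (236,247). Three purple decoys stand nearby.

```bash
cat > h.py <<'E'
from bench import monitor, vision, manip
import numpy as np, cv2
from scipy.spatial.transform import Rotation as R
H=dict(a=70,b=78,c=86,d=94); D=dict(a=24,b=32,c=41,d=50)
def ray(p,uv):
    d=np.linalg.inv(p["K"])@[uv[0],uv[1],1]; d=d*[1,-1,-1]
    return R.from_quat(p["rotation"]).apply(d)
def onz(p,uv,z):
    d=ray(p,uv); c=np.array(p["position"]); return (c+d*(z-c[2])/d[2])[:2]
def proj(p,X):
    c=R.from_quat(p["rotation"]).inv().apply(np.atleast_2d(X)-p["position"])*[1,-1,-1]
    q=c@p["K"].T; return q[:,:2]/q[:,2:]
E
python3 - <<'E'
from h import *
np.set_printoptions(precision=1,suppress=True)
for n in ("top","scene"):
    p=vision.capture(n)
    for k in ("socket_a","cup_a","ratchet","spray_can"):
        z=dict(s=6,c=5,r=0)[k[0]] if k!="spray_can" else 0
        for l in vision.landmark_of(k,p):
            uv=np.array(l["position"])*[560,420]; print(n,k,"lm",round(l["conf"],2),uv,onz(p,uv,z))
        if k[:3] in("soc","cup"):
          for o in vision.outline_of(k,p):
            b=np.array(o["bbox"])*[560,420,560,420]; print(n,k,"ol",round(o["conf"],2),b,o["pixels"].sum())
E
```

```text
top socket_a lm 0.96 [353.1 272.3] [ 470.5 -186.8]
top socket_a lm 0.84 [353.4 227.2] [ 591.  -193.4]
top socket_a lm 0.79 [325.3 231. ] [ 582.2 -117.2]
top socket_a lm 0.78 [376.6 230.5] [ 580.9 -255.5]
top socket_a lm 0.66 [322.2 191.5] [ 691.  -112.7]
top socket_a lm 0.63 [323.6 271.5] [ 474.1 -108.8]
top socket_a ol 0.95 [313.8 258.5  24.9  21.5] 354
top socket_a ol 0.86 [345.4 216.2  20.8  20.3] 278
top socket_a ol 0.86 [314.4 176.   25.4  27. ] 405
top socket_a ol 0.78 [346.  260.3  26.4  25.2] 407
top socket_a ol 0.77 [315.6 217.8  22.6  26.2] 437
top socket_a ol 0.56 [375.2 221.1  17.   11.6] 171
top socket_a ol 0.49 [401.3 219.1  16.6  12.6] 145
top cup_a lm 0.91 [210.6 252.1] [531.5 190.6]
top cup_a lm 0.67 [237.1 247.5] [542.4 120.1]
top cup_a lm 0.59 [379.5 229.3] [ 584.1 -263.8]
top cup_a lm 0.57 [181.3 251.1] [535.6 268.5]
top cup_a ol 0.97 [220.3 232.1  30.7  29.2] 785
top cup_a ol 0.81 [193.8 234.2  31.4  29. ] 797
top cup_a ol 0.72 [168.3 236.5  30.4  30.3] 821
top cup_a ol 0.68 [140.5 241.3  26.3  22.5] 699
top ratchet lm 0.67 [284. 266.] [491.1  -4.1]
top ratchet l
[... 721 characters left out ...]
ne socket_a ol 0.63 [217.  187.5  26.6  47.6] 1028
scene socket_a ol 0.59 [124.  252.6  21.4  25.6] 380
scene socket_a ol 0.38 [356.5 113.8  36.9  31.4] 605
scene cup_a lm 0.92 [309.3 169.9] [546.2 120.5]
scene cup_a lm 0.91 [374.5 136.4] [544.2 336.5]
scene cup_a lm 0.73 [330.6 154.2] [532.  198.4]
scene cup_a lm 0.67 [353.5 145.6] [540.3 267.3]
scene cup_a ol 0.95 [291.5 148.   39.1  35.9] 958
scene cup_a ol 0.79 [314.8 133.6  37.9  36.4] 750
scene cup_a ol 0.69 [337.  120.9  38.9  34.7] 711
scene cup_a ol 0.67 [355.5 117.2  35.4  29.2] 649
scene ratchet lm 0.97 [252.9 180.9] [495.4 -11.1]
scene ratchet lm 0.59 [307.7 168.5] [536.4 123.3]
scene spray_can lm 0.85 [335.8 251.2] [763.8  28.7]
```

```bash
cat > ov.py <<'E'
from h import *
def circ(p,x,y,z,r):
    t=np.linspace(0,2*np.pi,60); return proj(p,np.c_[x+r*np.cos(t),y+r*np.sin(t),0*t+z])
def row(c,th): # centres; c=row centre, direction mostly along -y
    u=np.array([np.sin(th),-np.cos(th)]); return [np.array(c)+u*72*k for k in(-1.5,-.5,.5,1.5)]
def draw(p,box,items,s=6,shift=16):
    x,y,w,h=box; im=cv2.resize(p["img"][y:y+h,x:x+w,::-1].copy(),None,fx=s,fy=s,interpolation=cv2.INTER_CUBIC)
    for P,col in items:
        q=((P-[x,y]+.5)*s-.5)
        cv2.polylines(im,[np.round(q*16).astype(np.int32)],True,col,1,cv2.LINE_AA,4)
    return im
def items(p,ts,cs):
    it=[]
    for k,(x,y) in zip("dcba",row(*ts)): 
        it+=[(circ(p,x,y,6+H[k],D[k]/2),(0,255,0)),(circ(p,x,y,6,D[k]/2),(255,255,0))]
    W=dict(a=34,b=42,c=51,d=60)
    for k,(x,y) in zip("cbad",row(*cs)): 
        it+=[(circ(p,x,y,37,W[k]/2+2),(0,255,0)),(circ(p,x,y,11,W[k]/2),(255,255,0))]
    return it
E
python3 - <<'E'
from ov import *
ts=((586,-224),.03); cs=((540,228),.03)
for n,b1,b2 in(("top",(305,210,130,40),(132,225,130,50)),("scene",(110,180,150,120),(285,110,120,80))):
    p=vision.capture(n); np.save(n+".npy",p,allow_pickle=True); it=items(p,ts,cs)
    a,b=draw(p,b1,it,6 if n=="top" else 4),draw(p,b2,it,6 if n=="top" else 5)
    if n=="top": m=np.vstack([a,b])
    else: cv2.imwrite("pics/s1b.png",b); m=a
    cv2.imwrite(f"pics/{n}1.png",m); print(m.shape)
E
```

```text
(540, 780, 3)
(480, 600, 3)
```

View pics/top1.png

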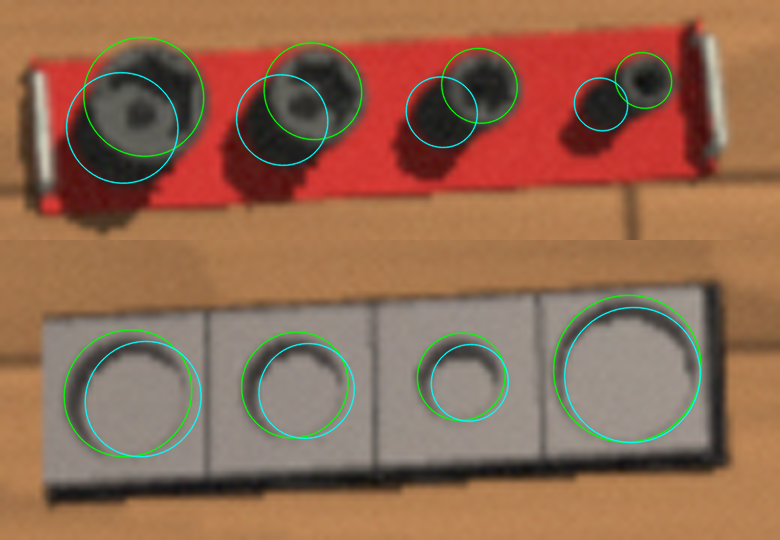

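View pics/scene1.png

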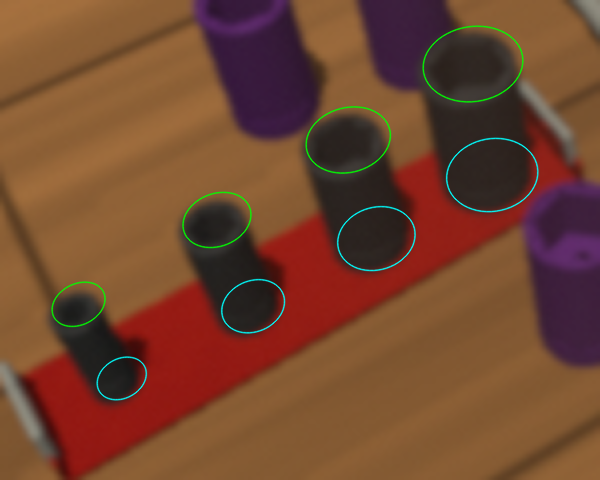

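```bash
cat > fit.py <<'E'
from ov import *
from scipy.optimize import minimize
P={n:np.load(n+".npy",allow_pickle=True).item() for n in("top","scene")}
def mask(p,polys,sub=4):
    m=np.zeros((420*sub,560*sub),np.uint8)
    for q in polys: cv2.fillConvexPoly(m,cv2.convexHull(np.round((q+.5)*sub-.5).astype(np.int32)),1)
    return cv2.resize(m.astype(np.float32),(560,420),interpolation=cv2.INTER_AREA)
def sil(p,x,y,z0,h,r): return mask(p,[np.vstack([circ(p,x,y,z0,r),circ(p,x,y,z0+h,r)])])
def fit_socket(p,k,xy,z0=6):
    hsv=cv2.cvtColor(p["img"],cv2.COLOR_RGB2HSV); s=hsv[...,1].astype(float)
    def f(v):
        a=sil(p,*v,z0,H[k],D[k]/2); b=np.clip(sil(p,*v,z0,H[k],D[k]/2+4)-a,0,1)
        return (s*a).sum()/a.sum()-(s*b).sum()/b.sum()
    r=minimize(f,xy,method="Nelder-Mead",options=dict(initial_simplex=[xy,np.add(xy,(6,0)),np.add(xy,(0,6))],xatol=.2,fatol=.05)); return r.x,r.fun
E
python3 - <<'E'
from fit import *
np.set_printoptions(precision=1,suppress=True)
for k,xy in zip("dcba",row((586,-224),.03)):
    print(k,*[fit_socket(P[n],k,xy) for n in P])
# cup row: outer grey blocks (low saturation, top face z=37), 3 params
for n in P:
    p=P[n]; hsv=cv2.cvtColor(p["img"],cv2.COLOR_RGB2HSV).astype(float); s=hsv[...,1]
    def f(v):
        c,th=np.array(v[:2]),v[2]/100; u=np.array([np.sin(th),-np.cos(th)]); w=np.array([u[1],-u[0]])
        def m(L,W): return mask(p,[proj(p,[[*(c+a*L*u+b*W*w),37] for a in(-1,1) for b in(-1,1)])])
        a=m(143,35); b=np.clip(m(149,41)-a,0,1); g=p["img"].mean(2)
        br=((s<70)&(g>60)).astype(float); 
        return (br*b).sum()/b.sum()-(br*a).sum()/a.sum()
    x0=np.array([540,228,3.]); r=minimize(f,x0,method="Nelder-Mead",options=dict(initial_simplex=[x0,x0+[5,0,0],x0+[0,5,0],x0+[0,0,3]],xatol=.1,fatol=1e-4))
    print(n,r.x,r.fun)
E
```

```text
d (array([ 580.3, -119.1]), np.float64(-135.12159002244996)) (array([ 582.2, -119.5]), np.float64(-81.75266050148122))
c (array([ 583. , -190.9]), np.float64(-133.57486670225524)) (array([ 586.1, -191.3]), np.float64(-96.93735367099231))
b (array([ 586. , -262.8]), np.float64(-132.73486717485068)) (array([ 588.1, -263.1]), np.float64(-117.50068429257502))
a (array([ 588.8, -334.8]), np.float64(-122.35580160700417)) (array([ 591.7, -335.3]), np.float64(-128.67091207698547))
top [537.5 229.6   3.2] -0.7866521561354032
scene [543.1 226.1   3.7] -0.7625479872148014
```

View pics/s1b.png

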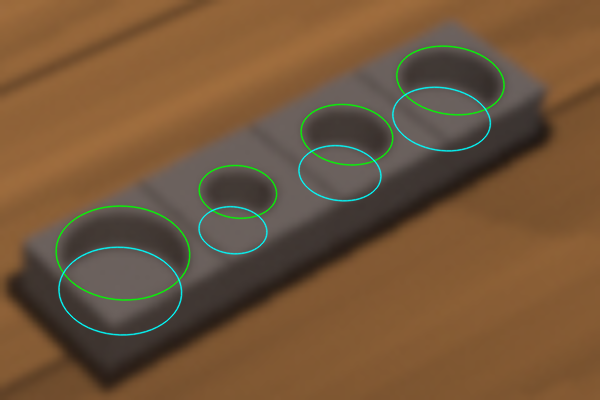

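```bash
python3 - <<'E'
from fit import *
def it(p,cs):
    W=dict(a=34,b=42,c=51,d=60);o=[]
    for k,(x,y) in zip("cbad",row(*cs)): o+=[(circ(p,x,y,37,W[k]/2+2),(0,255,0))]
    c,th=np.array(cs[0]),cs[1];u=np.array([np.sin(th),-np.cos(th)]); w=np.array([u[1],-u[0]])
    return o+[(proj(p,[[*(c+a*143*u+b*35*w),37] for a,b in((-1,-1),(-1,1),(1,1),(1,-1))]),(0,0,255))]
cs=((538.5,228.5),.034)
cv2.imwrite("pics/c2.png",np.vstack([draw(P["top"],(132,225,130,50),it(P["top"],cs),6),np.pad(draw(P["scene"],(285,110,130,75),it(P["scene"],cs),4),((0,0),(0,260),(0,0)))]))
E
```

```text
(no output)
```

View pics/c2.png

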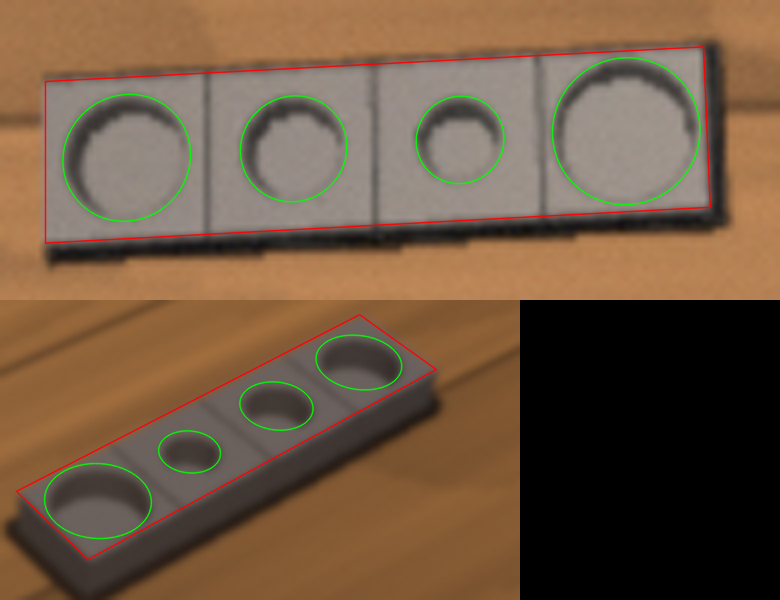

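```bash
cat > plan.py <<'E'
from h import *
import sys,math
def yaw(q): v=R.from_quat(q).apply([0,1,0]); return math.degrees(math.atan2(v[1],v[0]))
def plan(tgt,ty=2.1,step=36,src=None,yw=None):
    s=monitor.sense(); p=np.array(s["eef_pos"] if src is None else src,float); a=yaw(s["ee_rot"]) if yw is None else yw
    print("from",p.round(1),round(a,2),"tilt",R.from_quat(s["ee_rot"]).apply([0,0,1])[:2].round(4),"t",round(s["t"],2))
    d=np.array(tgt)-p; n=max(1,math.ceil(np.linalg.norm(d)/step),math.ceil(abs(ty-a)/7.1))
    for i in range(n):
        w=math.radians(a+(ty-a)*i/n); y=np.array([math.cos(w),math.sin(w),0]); x=np.array([-y[1],y[0],0])
        v=d/n; print(np.round([v@x/120,v@y/120,-v[2]/120,0,0,-(ty-a)/n/90],3).tolist())
if __name__=="__main__": plan([float(v) for v in sys.argv[1:4]])
E
python3 plan.py 581.3 -119.3 215
```

```text
from [209.7 481.3 238.7] 66.47 tilt [0. 0.] t 0.9
[-0.242, -0.168, 0.01, 0.0, 0.0, 0.036]
[-0.251, -0.154, 0.01, 0.0, 0.0, 0.036]
[-0.259, -0.139, 0.01, 0.0, 0.0, 0.036]
[-0.267, -0.125, 0.01, 0.0, 0.0, 0.036]
[-0.273, -0.11, 0.01, 0.0, 0.0, 0.036]
[-0.279, -0.094, 0.01, 0.0, 0.0, 0.036]
[-0.284, -0.078, 0.01, 0.0, 0.0, 0.036]
[-0.288, -0.062, 0.01, 0.0, 0.0, 0.036]
[-0.291, -0.046, 0.01, 0.0, 0.0, 0.036]
[-0.293, -0.03, 0.01, 0.0, 0.0, 0.036]
[-0.294, -0.013, 0.01, 0.0, 0.0, 0.036]
[-0.294, 0.004, 0.01, 0.0, 0.0, 0.036]
[-0.294, 0.02, 0.01, 0.0, 0.0, 0.036]
[-0.292, 0.036, 0.01, 0.0, 0.0, 0.036]
[-0.29, 0.053, 0.01, 0.0, 0.0, 0.036]
[-0.286, 0.069, 0.01, 0.0, 0.0, 0.036]
[-0.282, 0.085, 0.01, 0.0, 0.0, 0.036]
[-0.277, 0.101, 0.01, 0.0, 0.0, 0.036]
[-0.27, 0.116, 0.01, 0.0, 0.0, 0.036]
[-0.264, 0.131, 0.01, 0.0, 0.0, 0.036]
```

{"fn": "drive_tool", "kwargs": {"series": [[0,-0.24,-0.17,0.01,0,0,0.036],[0,-0.25,-0.155,0.01,0,0,0.036],[0,-0.26,-0.14,0.01,0,0,0.036],[0,-0.265,-0.125,0.01,0,0,0.036],[0,-0.27,-0.11,0.01,0,0,0.036]]}}

```text
t: 1.32
eef_pos: [302.0, 329.6, 232.8]
ee_rot: [0.341, 0.94, 0.0, 0.0]
ft_force: [0.7, -0.3, -0.8]
grip_width: 88.0
finger_force: 0.0
```

{"fn": "drive_tool", "kwargs": {"series": [[0,-0.28,-0.095,0.01,0,0,0.036],[0,-0.285,-0.08,0.01,0,0,0.036],[0,-0.29,-0.06,0.01,0,0,0.036],[0,-0.29,-0.045,0.01,0,0,0.036],[0,-0.29,-0.03,0.01,0,0,0.036]]}}

```text
t: 1.73
eef_pos: [394.8, 178.8, 226.9]
ee_rot: [0.47, 0.883, 0.0, 0.0]
ft_force: [-0.0, 0.5, 2.1]
grip_width: 88.3
finger_force: 0.0
```

{"fn": "drive_tool", "kwargs": {"series": [[0,-0.295,-0.015,0.01,0,0,0.036],[0,-0.295,0.005,0.01,0,0,0.036],[0,-0.295,0.02,0.01,0,0,0.036],[0,-0.29,0.035,0.01,0,0,0.036],[0,-0.29,0.055,0.01,0,0,0.036]]}}

```text
t: 2.15
eef_pos: [487.1, 28.0, 220.8]
ee_rot: [0.59, 0.807, 0.0, 0.0]
ft_force: [1.4, -0.3, 0.8]
grip_width: 88.1
finger_force: 0.0
```

{"fn": "drive_tool", "kwargs": {"series": [[0,-0.285,0.07,0.01,0,0,0.036],[0,-0.28,0.085,0.01,0,0,0.036],[0,-0.275,0.1,0.01,0,0,0.036],[0,-0.27,0.115,0.01,0,0,0.036],[0,-0.265,0.13,0.01,0,0,0.036]]}}

```text
t: 2.57
eef_pos: [578.8, -122.3, 214.6]
ee_rot: [0.698, 0.716, 0.0, -0.0]
ft_force: [0.2, -0.1, 0.2]
grip_width: 88.3
finger_force: 0.0
```

{"fn": "drive_tool", "kwargs": {"series": [[0,0,0,0,0,0,0],[0,0,0,0,0,0,0],[0,0,0,0,0,0,0]]}}

```text
t: 2.82
eef_pos: [577.8, -120.1, 214.6]
ee_rot: [0.697, 0.718, -0.0, -0.0]
ft_force: [0.1, 0.2, -0.1]
grip_width: 88.1
finger_force: 0.0
```

```bash
python3 plan.py 581.3 -119.3 66 ; python3 - <<'E'
from h import *
for n in("scene","top"):
    p=vision.capture(n); cv2.imwrite(f"pics/{n}3.png",p["img"][:,:,::-1])
E
```

```text
from [ 577.8 -120.1  214.6] 1.71 tilt [-0.0005  0.0005] t 2.82
[0.001, 0.006, 0.248, 0.0, 0.0, -0.001]
[0.001, 0.006, 0.248, 0.0, 0.0, -0.001]
[0.001, 0.006, 0.248, 0.0, 0.0, -0.001]
[0.001, 0.006, 0.248, 0.0, 0.0, -0.001]
[0.001, 0.006, 0.248, 0.0, 0.0, -0.001]
```

View pics/scene3.png

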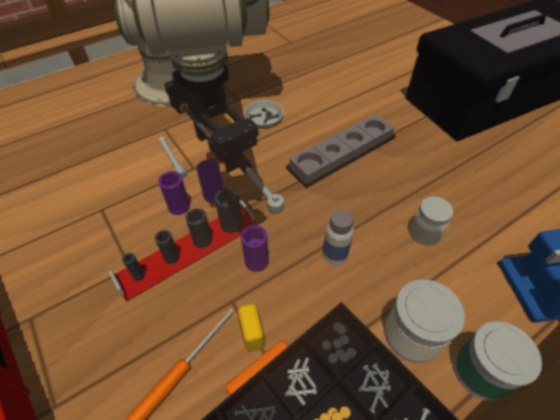

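{"fn": "drive_tool", "kwargs": {"series": [[0,0.003,0.01,0.25,0,0,-0.004],[0,0.003,0.01,0.25,0,0,0],[0,0.001,0.008,0.25,0,0,0],[0,0,0,0.25,0,0,0],[0,0,0,0.24,0,0,0]]}}

```text
t: 3.33
eef_pos: [581.2, -118.5, 65.1]
ee_rot: [0.694, 0.72, 0.0, 0.0]
ft_force: [-0.1, 0.4, -0.3]
grip_width: 87.9
finger_force: 0.0
```

{"fn": "drive_tool", "kwargs": {"series": [[0,0,0,0,0,0,0],[0,0,0,0,0,0,0]]}}

```text
t: 3.5
eef_pos: [581.1, -118.8, 66.1]
ee_rot: [0.694, 0.72, -0.0, -0.001]
ft_force: [0.5, 0.1, 1.0]
grip_width: 88.2
finger_force: 0.0
```

{"fn": "drive_tool", "kwargs": {"series": [[1,0,0,0,0,0,0],[1,0,0,0,0,0,0],[1,0,0,0,0,0,0],[1,0,0,0,0,0,0],[1,0,0,0,0,0,0]], "newtons": 50}}

```text
t: 3.92
eef_pos: [581.7, -119.8, 66.7]
ee_rot: [0.695, 0.719, 0.0, 0.001]
ft_force: [-0.5, -1.2, -0.4]
grip_width: 56.5
finger_force: 0.0
```

{"fn": "drive_tool", "kwargs": {"series": [[1,0,0,0,0,0,0],[1,0,0,0,0,0,0],[1,0,0,0,0,0,0]]}}

```text
t: 4.17
eef_pos: [582.5, -119.9, 66.7]
ee_rot: [0.695, 0.719, 0.001, 0.001]
ft_force: [4.6, 0.2, 3.4]
grip_width: 49.2
finger_force: 50.0
```

{"fn": "drive_tool", "kwargs": {"series": [[1,0,0,-0.1,0,0,0],[1,0,0,-0.15,0,0,0],[1,0,0,-0.25,0,0,0],[1,0,0,-0.25,0,0,0],[1,0,0,-0.2,0,0,0]]}}

```text
t: 4.58
eef_pos: [580.5, -119.4, 181.1]
ee_rot: [0.694, 0.719, -0.001, -0.001]
ft_force: [0.5, -0.4, -7.4]
grip_width: 49.2
finger_force: 50.0
```

{"fn": "drive_tool", "kwargs": {"series": [[1,0,0,0,0,0,0],[1,0,0,0,0,0,0]]}}

```text
t: 4.75
eef_pos: [580.8, -119.5, 179.2]
ee_rot: [0.695, 0.719, -0.0, -0.001]
ft_force: [-0.6, 1.4, -8.4]
grip_width: 49.0
finger_force: 50.0
```

```bash
python3 plan.py 543.7 120 181
```

```text
from [ 580.8 -119.5  179.2] 2.02 tilt [-0.0015  0.0004] t 4.75
[0.287, -0.034, -0.002, 0.0, 0.0, -0.0]
[0.287, -0.034, -0.002, 0.0, 0.0, -0.0]
[0.287, -0.034, -0.002, 0.0, 0.0, -0.0]
[0.287, -0.034, -0.002, 0.0, 0.0, -0.0]
[0.287, -0.034, -0.002, 0.0, 0.0, -0.0]
[0.287, -0.034, -0.002, 0.0, 0.0, -0.0]
[0.287, -0.034, -0.002, 0.0, 0.0, -0.0]
```

{"fn": "drive_tool", "kwargs": {"series": [[1,0.13,-0.02,0,0,0,0],[1,0.25,-0.03,0,0,0,0],[1,0.3,-0.035,0,0,0,0],[1,0.3,-0.035,0,0,0,0],[1,0.3,-0.035,0,0,0,0]]}}

```text
t: 5.17
eef_pos: [555.4, 35.1, 177.0]
ee_rot: [0.695, 0.719, -0.002, -0.002]
ft_force: [1.3, 0.0, -6.9]
grip_width: 48.9
finger_force: 50.0
```

{"fn": "drive_tool", "kwargs": {"series": [[1,0.3,-0.035,0,0,0,0],[1,0.25,-0.03,0,0,0,0],[1,0.18,-0.018,0,0,0,0],[1,0,0,0,0,0,0],[1,0,0,0,0,0,0]]}}

```text
t: 5.58
eef_pos: [542.8, 121.4, 177.5]
ee_rot: [0.694, 0.72, -0.002, -0.002]
ft_force: [0.4, -1.4, -8.3]
grip_width: 49.1
finger_force: 50.0
```

{"fn": "drive_tool", "kwargs": {"series": [[1,0,0,0,0,0,0],[1,0,0,0,0,0,0],[1,0,0,0,0,0,0]]}}

```text
t: 5.83
eef_pos: [544.3, 119.5, 179.3]
ee_rot: [0.695, 0.719, -0.0, -0.0]
ft_force: [0.3, 0.4, -7.1]
grip_width: 48.8
finger_force: 50.0
```

```bash
python3 plan.py 543.7 120 85; cat > chk.py <<'E'
# fit of a held/placed socket in both cameras: chk.py k x y z0
from fit import *; import sys
k=sys.argv[1]; x,y,z0=map(float,sys.argv[2:5])
for n in("top","scene"):
    p=vision.capture(n); np.save("now_"+n+".npy",p,allow_pickle=True)
    r=fit_socket(p,k,(x,y),z0); print(n,r[0].round(1),round(r[1]))
    c=proj(p,[x,y,z0+40])[0].astype(int); b=(max(c[0]-50,0),max(c[1]-45,0),100,90)
    im=draw(p,b,[(circ(p,x,y,z0+H[k],D[k]/2),(0,255,0)),(circ(p,x,y,z0,D[k]/2),(255,255,0))],4)
    m=im if n=="top" else np.hstack([m,im])
cv2.imwrite(sys.argv[5],m)
E
python3 chk.py d 543.4 120 119 pics/chk1.png
```

```text
from [544.3 119.5 179.3] 1.95 tilt [-0.0012 -0.0001] t 5.83
[0.002, -0.002, 0.262, 0.0, 0.0, -0.001]
[0.002, -0.002, 0.262, 0.0, 0.0, -0.001]
[0.002, -0.002, 0.262, 0.0, 0.0, -0.001]
top [547.2 118.8] 1
scene [543.3 118.1] -47
```

View pics/chk1.png

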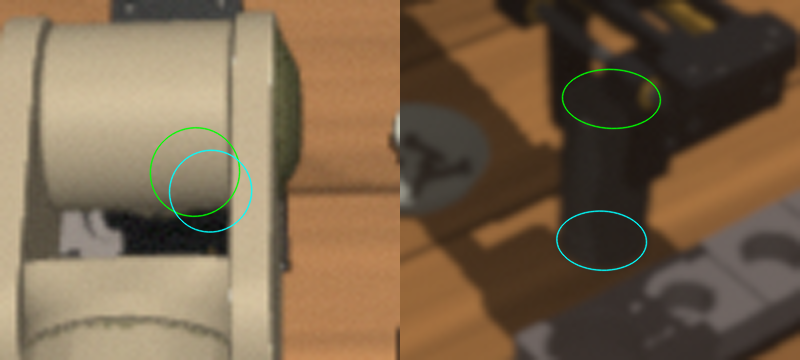

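{"fn": "drive_tool", "kwargs": {"series": [[1,0.002,-0.002,0.1,0,0,0],[1,0.002,-0.003,0.2,0,0,0],[1,0,0,0.2,0,0,0],[1,0,0,0.15,0,0,0],[1,0,0,0.08,0,0,0]]}}

```text
t: 6.35
eef_pos: [542.8, 120.4, 90.1]
ee_rot: [0.695, 0.719, -0.001, -0.001]
ft_force: [-0.0, -0.1, -8.7]
grip_width: 48.9
finger_force: 50.0
```

{"fn": "drive_tool", "kwargs": {"series": [[1,0,0,0.04,0,0,0],[1,0,0,0.03,0,0,0],[1,0,0,0.02,0,0,0],[1,0,0,0,0,0,0]]}}

```text
t: 6.68
eef_pos: [544.1, 120.8, 82.0]
ee_rot: [0.695, 0.719, 0.0, 0.0]
ft_force: [0.2, 0.3, -8.7]
grip_width: 49.0
finger_force: 50.0
```

{"fn": "drive_tool", "kwargs": {"series": [[1,0,0,0.02,0,0,0],[1,0,0,0.02,0,0,0],[1,0,0,0.01,0,0,0],[1,0,0,0,0,0,0],[1,0,0,0,0,0,0]]}}

```text
t: 7.1
eef_pos: [543.8, 120.8, 75.6]
ee_rot: [0.695, 0.719, 0.0, 0.0]
ft_force: [0.5, 0.2, -8.2]
grip_width: 49.3
finger_force: 50.0
```

{"fn": "drive_tool", "kwargs": {"series": [[1,0,0,0.015,0,0,0],[1,0,0,0.01,0,0,0],[1,0,0,0.005,0,0,0],[1,0,0,0,0,0,0]]}}

```text
t: 7.43
eef_pos: [543.8, 120.8, 71.8]
ee_rot: [0.695, 0.719, -0.0, -0.0]
ft_force: [0.7, 0.3, -8.0]
grip_width: 48.8
finger_force: 50.0
```

{"fn": "drive_tool", "kwargs": {"series": [[1,0,0,0.007,0,0,0],[1,0,0,0,0,0,0],[1,0,0,0,0,0,0]]}}

```text
t: 7.68
eef_pos: [543.9, 120.9, 71.7]
ee_rot: [0.694, 0.719, 0.0, 0.0]
ft_force: [-1.7, -0.4, 1.5]
grip_width: 49.3
finger_force: 49.9
```

{"fn": "drive_tool", "kwargs": {"series": [[0,0,0,0,0,0,0],[0,0,0,0,0,0,0],[0,0,0,0,0,0,0],[0,0,0,0,0,0,0],[0,0,0,0,0,0,0]]}}

```text
t: 8.1
eef_pos: [544.0, 120.8, 71.2]
ee_rot: [0.694, 0.719, 0.0, 0.0]
ft_force: [0.2, -0.4, -0.7]
grip_width: 79.7
finger_force: 0.0
```

{"fn": "drive_tool", "kwargs": {"series": [[0,0,0,-0.1,0,0,0],[0,0,0,-0.25,0,0,0],[0,0,0,-0.25,0,0,0],[0,0,0,-0.2,0,0,0],[0,0,0,0,0,0,0]]}}

```text
t: 8.52
eef_pos: [545.8, 120.9, 172.0]
ee_rot: [0.694, 0.72, 0.003, 0.003]
ft_force: [-0.0, -0.3, 1.2]
grip_width: 88.1
finger_force: 0.0
```

```bash
python3 plan.py 584.4 -191.1 165; python3 - <<'E'
from fit import *
p=vision.capture("scene"); print(fit_socket(p,"d",(543.8,120.8),11))
for k,x,y in(("c",584.4,-191.1),("b",587,-263)): print(k,fit_socket(p,k,(x,y),6)[0])
E
```

```text
from [545.8 120.9 172. ] 2.03 tilt [0.0086 0.0001] t 8.52
[-0.29, 0.025, 0.006, 0.0, 0.0, -0.0]
[-0.29, 0.025, 0.006, 0.0, 0.0, -0.0]
[-0.29, 0.025, 0.006, 0.0, 0.0, -0.0]
[-0.29, 0.025, 0.006, 0.0, 0.0, -0.0]
[-0.29, 0.025, 0.006, 0.0, 0.0, -0.0]
[-0.29, 0.025, 0.006, 0.0, 0.0, -0.0]
[-0.29, 0.025, 0.006, 0.0, 0.0, -0.0]
[-0.29, 0.025, 0.006, 0.0, 0.0, -0.0]
[-0.29, 0.025, 0.006, 0.0, 0.0, -0.0]
(array([542.61530762, 121.2050293 ]), np.float64(-18.171041820434354))
c [ 585.88682785 -191.52913055]
b [ 588.47622776 -263.26165199]
```

{"fn": "drive_tool", "kwargs": {"series": [[0,-0.2,0.02,0,0,0,0],[0,-0.3,0.03,0,0,0,0],[0,-0.3,0.03,0,0,0,0],[0,-0.3,0.03,0,0,0,0],[0,-0.3,0.03,0,0,0,0]]}}

```text
t: 8.98
eef_pos: [566.0, -48.0, 165.7]
ee_rot: [0.694, 0.72, -0.0, -0.001]
ft_force: [0.8, -0.2, 0.6]
grip_width: 88.0
finger_force: 0.0
```

{"fn": "drive_tool", "kwargs": {"series": [[0,-0.3,0.025,0,0,0,0],[0,-0.3,0.025,0,0,0,0],[0,-0.3,0.025,0,0,0,0],[0,-0.2,0.02,0,0,0,0],[0,-0.11,0.01,0,0,0,0]]}}

```text
t: 9.4
eef_pos: [583.7, -193.9, 165.4]
ee_rot: [0.695, 0.719, -0.0, -0.001]
ft_force: [-0.9, -0.2, 0.3]
grip_width: 88.2
finger_force: 0.0
```

{"fn": "drive_tool", "kwargs": {"series": [[0,0,0,0,0,0,0],[0,0,0,0,0,0,0],[0,0,0,0,0,0,0]]}}

```text
t: 9.65
eef_pos: [584.2, -189.5, 166.7]
ee_rot: [0.694, 0.72, 0.0, -0.001]
ft_force: [-0.2, 0.9, 0.2]
grip_width: 88.4
finger_force: 0.0
```

```bash
python3 plan.py 584.4 -191.1 58
```

```text
from [ 584.2 -189.5  166.7] 2.1 tilt [-0.0007  0.0008] t 9.65
[-0.003, 0.0, 0.226, 0.0, 0.0, 0.0]
[-0.003, 0.0, 0.226, 0.0, 0.0, 0.0]
[-0.003, 0.0, 0.226, 0.0, 0.0, 0.0]
[-0.003, 0.0, 0.226, 0.0, 0.0, 0.0]
```

{"fn": "drive_tool", "kwargs": {"series": [[0,-0.006,0.003,0.15,0,0,0],[0,-0.006,0,0.25,0,0,0],[0,0,0,0.25,0,0,0],[0,0,0,0.16,0,0,0],[0,0,0,0.09,0,0,0]]}}

```text
t: 10.07
eef_pos: [583.7, -190.3, 56.6]
ee_rot: [0.694, 0.72, -0.0, -0.002]
ft_force: [-0.2, 0.8, -0.4]
grip_width: 88.2
finger_force: 0.0
```

{"fn": "drive_tool", "kwargs": {"series": [[0,0,0,0,0,0,0],[1,0,0,0,0,0,0],[1,0,0,0,0,0,0],[1,0,0,0,0,0,0],[1,0,0,0,0,0,0]]}}

```text
t: 10.48
eef_pos: [585.1, -192.7, 60.3]
ee_rot: [0.694, 0.72, 0.0, 0.001]
ft_force: [1.0, 0.1, 0.4]
grip_width: 64.0
finger_force: 0.0
```

{"fn": "drive_tool", "kwargs": {"series": [[1,0,0,0,0,0,0],[1,0,0,0,0,0,0],[1,0,0,0,0,0,0],[1,0,0,0,0,0,0],[1,0,0,0,0,0,0]]}}

```text
t: 10.9
eef_pos: [585.1, -192.7, 59.4]
ee_rot: [0.695, 0.719, 0.0, 0.001]
ft_force: [2.8, 0.3, 1.7]
grip_width: 40.1
finger_force: 49.9
```

{"fn": "drive_tool", "kwargs": {"series": [[1,0,0,0,0,0,0],[1,0,0,0,0,0,0]]}}

```text
t: 11.07
eef_pos: [585.1, -192.7, 59.4]
ee_rot: [0.695, 0.719, 0.0, 0.001]
ft_force: [2.0, -0.4, 2.7]
grip_width: 40.1
finger_force: 49.9
```

{"fn": "drive_tool", "kwargs": {"series": [[1,0,0,-0.1,0,0,0],[1,0,0,-0.18,0,0,0],[1,0,0,-0.25,0,0,0],[1,0,0,-0.25,0,0,0],[1,0,0,-0.22,0,0,0]]}}

```text
t: 11.48
eef_pos: [583.9, -192.3, 180.8]
ee_rot: [0.695, 0.719, -0.0, -0.001]
ft_force: [1.0, 0.1, -4.1]
grip_width: 39.7
finger_force: 49.9
```

{"fn": "drive_tool", "kwargs": {"series": [[1,0,0,0,0,0,0],[1,0,0,0,0,0,0],[1,0,0,0,0,0,0]]}}

```text
t: 11.73
eef_pos: [583.6, -192.2, 176.9]
ee_rot: [0.695, 0.719, -0.001, -0.002]
ft_force: [-0.5, -0.4, -5.5]
grip_width: 39.9
finger_force: 49.9
```

```bash
python3 plan.py 536.5 335 178
```

```text
from [ 583.6 -192.2  176.9] 2.02 tilt [-0.0037  0.0018] t 11.73
[0.294, -0.016, -0.001, 0.0, 0.0, -0.0]
[0.294, -0.016, -0.001, 0.0, 0.0, -0.0]
[0.294, -0.016, -0.001, 0.0, 0.0, -0.0]
[0.294, -0.016, -0.001, 0.0, 0.0, -0.0]
[0.294, -0.016, -0.001, 0.0, 0.0, -0.0]
[0.294, -0.016, -0.001, 0.0, 0.0, -0.0]
[0.294, -0.016, -0.001, 0.0, 0.0, -0.0]
[0.294, -0.016, -0.001, 0.0, 0.0, -0.0]
[0.294, -0.016, -0.001, 0.0, 0.0, -0.0]
[0.294, -0.016, -0.001, 0.0, 0.0, -0.0]
[0.294, -0.016, -0.001, 0.0, 0.0, -0.0]
[0.294, -0.016, -0.001, 0.0, 0.0, -0.0]
[0.294, -0.016, -0.001, 0.0, 0.0, -0.0]
[0.294, -0.015, -0.001, 0.0, 0.0, -0.0]
[0.294, -0.015, -0.001, 0.0, 0.0, -0.0]
```

{"fn": "drive_tool", "kwargs": {"series": [[1,0.15,-0.01,0,0,0,0],[1,0.25,-0.015,0,0,0,0],[1,0.3,-0.015,0,0,0,0],[1,0.3,-0.015,0,0,0,0],[1,0.3,-0.015,0,0,0,0]]}}

```text
t: 12.15
eef_pos: [569.3, -35.3, 176.6]
ee_rot: [0.695, 0.719, -0.001, -0.002]
ft_force: [0.7, -0.3, -4.3]
grip_width: 40.0
finger_force: 49.9
```

{"fn": "drive_tool", "kwargs": {"series": [[1,0.3,-0.015,0,0,0,0],[1,0.3,-0.015,0,0,0,0],[1,0.3,-0.015,0,0,0,0],[1,0.3,-0.015,0,0,0,0],[1,0.3,-0.015,0,0,0,0]]}}

```text
t: 12.57
eef_pos: [553.9, 144.2, 176.8]
ee_rot: [0.695, 0.719, -0.002, -0.001]
ft_force: [0.4, 1.0, -5.0]
grip_width: 40.1
finger_force: 49.9
```

{"fn": "drive_tool", "kwargs": {"series": [[1,0.3,-0.015,0,0,0,0],[1,0.3,-0.015,0,0,0,0],[1,0.3,-0.015,0,0,0,0],[1,0.3,-0.015,0,0,0,0],[1,0.25,-0.015,0,0,0,0]]}}

```text
t: 12.98
eef_pos: [538.7, 318.2, 176.4]
ee_rot: [0.694, 0.72, -0.002, -0.001]
ft_force: [0.5, -0.4, -4.7]
grip_width: 40.4
finger_force: 49.9
```

{"fn": "drive_tool", "kwargs": {"series": [[1,0.16,-0.01,0,0,0,0],[1,0,0,0,0,0,0],[1,0,0,0,0,0,0],[1,0,0,0,0,0,0]]}}

```text
t: 13.32
eef_pos: [538.0, 334.4, 177.4]
ee_rot: [0.695, 0.719, -0.002, -0.0]
ft_force: [0.2, -0.0, -3.8]
grip_width: 40.2
finger_force: 49.9
```

```bash
python3 plan.py 536.5 335 66; python3 - <<'E'
from fit import *
p=vision.capture("scene"); s=monitor.sense()["eef_pos"]; print(fit_socket(p,"c",s[:2],s[2]-53.4))
E
```

```text
from [538.  334.4 177.4] 2.0 tilt [-0.0028 -0.0015] t 13.32
[0.001, -0.003, 0.232, 0.0, 0.0, -0.0]
[0.001, -0.003, 0.232, 0.0, 0.0, -0.0]
[0.001, -0.003, 0.232, 0.0, 0.0, -0.0]
[0.001, -0.003, 0.232, 0.0, 0.0, -0.0]
(array([538.75165114, 333.14511463]), np.float64(-52.339646568241506))
```

{"fn": "drive_tool", "kwargs": {"series": [[1,0.004,-0.006,0.12,0,0,0],[1,0.004,-0.006,0.22,0,0,0],[1,0,0,0.22,0,0,0],[1,0,0,0.18,0,0,0],[1,0,0,0.08,0,0,0]]}}

```text
t: 13.78
eef_pos: [535.8, 334.5, 77.3]
ee_rot: [0.695, 0.719, -0.003, -0.001]
ft_force: [-0.7, -0.7, -4.4]
grip_width: 40.2
finger_force: 49.9
```

{"fn": "drive_tool", "kwargs": {"series": [[1,0,0,0.04,0,0,0],[1,0,0,0.03,0,0,0],[1,0,0,0.01,0,0,0],[1,0,0,0,0,0,0],[1,0,0,0,0,0,0]]}}

```text
t: 14.2
eef_pos: [537.4, 336.4, 72.2]
ee_rot: [0.695, 0.719, 0.001, 0.0]
ft_force: [0.1, -0.1, -4.0]
grip_width: 39.7
finger_force: 49.9
```

{"fn": "drive_tool", "kwargs": {"series": [[1,-0.005,-0.004,0.02,0,0,0],[1,-0.005,-0.004,0.02,0,0,0],[1,0,0,0.01,0,0,0],[1,0,0,0,0,0,0],[1,0,0,0,0,0,0]]}}

```text
t: 14.62
eef_pos: [536.0, 335.0, 65.0]
ee_rot: [0.695, 0.719, -0.0, -0.0]
ft_force: [-0.1, 0.1, -4.9]
grip_width: 40.0
finger_force: 49.9
```

{"fn": "drive_tool", "kwargs": {"series": [[1,0,0,0.008,0,0,0],[1,0,0,0.004,0,0,0],[1,0,0,0,0,0,0],[1,0,0,0,0,0,0]]}}

```text
t: 14.95
eef_pos: [536.2, 335.1, 64.3]
ee_rot: [0.695, 0.719, 0.0, 0.0]
ft_force: [-0.7, -0.1, 3.0]
grip_width: 39.9
finger_force: 49.9
```

{"fn": "drive_tool", "kwargs": {"series": [[1,0,0,0.006,0,0,0],[1,0,0,0,0,0,0],[1,0,0,0,0,0,0]]}}

```text
t: 15.2
eef_pos: [536.3, 335.2, 64.3]
ee_rot: [0.694, 0.72, 0.001, 0.0]
ft_force: [-3.1, -1.1, 9.0]
grip_width: 39.9
finger_force: 49.8
```

Touching the bottom at the expected height; release and go back for b.

{"fn": "drive_tool", "kwargs": {"series": [[0,0,0,0,0,0,0],[0,0,0,0,0,0,0],[0,0,0,0,0,0,0],[0,0,0,0,0,0,0],[0,0,0,0,0,0,0]]}}

```text
t: 15.62
eef_pos: [536.0, 334.9, 62.8]
ee_rot: [0.695, 0.719, -0.0, 0.0]
ft_force: [-0.5, 0.1, -0.8]
grip_width: 71.4
finger_force: 0.0
```

{"fn": "drive_tool", "kwargs": {"series": [[0,0,0,-0.1,0,0,0],[0,0,0,-0.25,0,0,0],[0,0,0,-0.25,0,0,0],[0,0,0,-0.25,0,0,0],[0,0,0,0,0,0,0]]}}

```text
t: 16.03
eef_pos: [538.1, 335.9, 172.3]
ee_rot: [0.694, 0.72, 0.005, 0.002]
ft_force: [1.5, 1.0, 0.1]
grip_width: 88.7
finger_force: 0.0
```

{"fn": "drive_tool", "kwargs": {"series": [[0,0,0,0,0,0,0],[0,0,0,0,0,0,0]]}}

```text
t: 16.2
eef_pos: [535.7, 334.9, 164.6]
ee_rot: [0.695, 0.719, -0.0, -0.0]
ft_force: [-0.6, 0.5, -0.2]
grip_width: 88.1
finger_force: 0.0
```

```bash
python3 plan.py 587 -263 165|sed -n '1p;2p;$='; python3 - <<'E'
from fit import *
p=vision.capture("scene"); print(fit_socket(p,"c",(536.3,335.2),11))
cv2.imwrite("pics/s4.png",cv2.resize(p["img"][90:310,90:430,::-1],None,fx=2,fy=2))
E
```

```text
from [535.7 334.9 164.6] 2.02 tilt [-0.0007 -0.0003] t 16.2
[-0.294, 0.015, -0.0, 0.0, 0.0, -0.0]
18
(array([536.36005859, 335.23076172]), np.float64(-31.939070618967783))
```

View pics/s4.png

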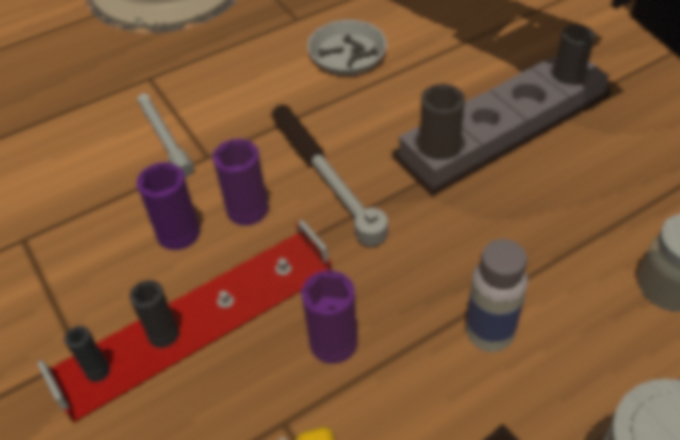

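The d socket (440,120) and the c socket (573,55) stand upright in the end wells. The b and a sockets are still in the tray, and the ratchet and can are untouched.

{"fn": "drive_tool", "kwargs": {"series": [[0,-0.2,0.01,0,0,0,0],[0,-0.3,0.015,0,0,0,0],[0,-0.3,0.015,0,0,0,0],[0,-0.3,0.015,0,0,0,0],[0,-0.3,0.015,0,0,0,0]]}}

```text
t: 16.67
eef_pos: [549.6, 165.8, 163.7]
ee_rot: [0.694, 0.72, -0.001, -0.001]
ft_force: [0.3, -0.2, -0.5]
grip_width: 88.1
finger_force: 0.0
```

{"fn": "drive_tool", "kwargs": {"series": [[0,-0.3,0.015,0,0,0,0],[0,-0.3,0.015,0,0,0,0],[0,-0.3,0.015,0,0,0,0],[0,-0.3,0.015,0,0,0,0],[0,-0.3,0.015,0,0,0,0]]}}

```text
t: 17.08
eef_pos: [565.0, -13.9, 163.9]
ee_rot: [0.695, 0.719, -0.001, -0.001]
ft_force: [0.7, 0.3, 0.7]
grip_width: 88.4
finger_force: 0.0
```

{"fn": "drive_tool", "kwargs": {"series": [[0,-0.3,0.015,0,0,0,0],[0,-0.3,0.015,0,0,0,0],[0,-0.3,0.015,0,0,0,0],[0,-0.3,0.015,0,0,0,0],[0,-0.3,0.015,0,0,0,0]]}}

```text
t: 17.5
eef_pos: [580.4, -193.4, 163.7]
ee_rot: [0.695, 0.719, -0.0, -0.001]
ft_force: [-0.3, 0.1, -0.2]
grip_width: 88.3
finger_force: 0.0
```

{"fn": "drive_tool", "kwargs": {"series": [[0,-0.3,0.015,0,0,0,0],[0,-0.2,0.01,0,0,0,0],[0,-0.1,0.005,0,0,0,0],[0,0,0,0,0,0,0],[0,0,0,0,0,0,0]]}}

```text
t: 17.92
eef_pos: [587.0, -262.7, 164.1]
ee_rot: [0.695, 0.719, 0.0, -0.001]
ft_force: [0.5, 1.2, -0.3]
grip_width: 88.4
finger_force: 0.0
```

{"fn": "drive_tool", "kwargs": {"series": [[0,0,0,0,0,0,0],[0,0,0,0,0,0,0]]}}

```text
t: 18.08
eef_pos: [587.4, -261.9, 165.0]
ee_rot: [0.694, 0.72, 0.0, -0.0]
ft_force: [0.5, 0.1, -0.7]
grip_width: 88.0
finger_force: 0.0
```

```bash
python3 plan.py 587 -263 50
```

```text
from [ 587.4 -261.9  165. ] 2.13 tilt [-0.0002  0.0003] t 18.08
[-0.002, -0.001, 0.24, 0.0, 0.0, 0.0]
[-0.002, -0.001, 0.24, 0.0, 0.0, 0.0]
[-0.002, -0.001, 0.24, 0.0, 0.0, 0.0]
[-0.002, -0.001, 0.24, 0.0, 0.0, 0.0]
```

{"fn": "drive_tool", "kwargs": {"series": [[0,-0.004,0,0.15,0,0,0],[0,0,0,0.25,0,0,0],[0,0,0,0.27,0,0,0],[0,0,0,0.19,0,0,0],[0,0,0,0.1,0,0,0]]}}

```text
t: 18.5
eef_pos: [586.2, -262.1, 46.8]
ee_rot: [0.694, 0.72, -0.0, -0.002]
ft_force: [-1.0, 0.2, -0.4]
grip_width: 88.3
finger_force: 0.0
```

{"fn": "drive_tool", "kwargs": {"series": [[0,0,0,0,0,0,0],[1,0,0,0,0,0,0],[1,0,0,0,0,0,0],[1,0,0,0,0,0,0],[1,0,0,0,0,0,0]], "newtons": 40}}

```text
t: 18.92
eef_pos: [587.7, -264.3, 51.1]
ee_rot: [0.694, 0.72, 0.0, 0.001]
ft_force: [0.1, 0.6, -0.3]
grip_width: 63.4
finger_force: 0.0
```

{"fn": "drive_tool", "kwargs": {"series": [[1,0,0,0,0,0,0],[1,0,0,0,0,0,0],[1,0,0,0,0,0,0],[1,0,0,0,0,0,0],[1,0,0,0,0,0,0]]}}

```text
t: 19.33
eef_pos: [587.4, -264.1, 49.9]
ee_rot: [0.695, 0.719, 0.0, 0.0]
ft_force: [0.7, -0.6, -0.3]
grip_width: 31.3
finger_force: 39.8
```

{"fn": "drive_tool", "kwargs": {"series": [[1,0,0,0,0,0,0],[1,0,0,0,0,0,0],[1,0,0,0,0,0,0]]}}

```text
t: 19.58
eef_pos: [587.3, -264.1, 49.8]
ee_rot: [0.695, 0.719, 0.0, 0.0]
ft_force: [1.5, 0.6, 1.2]
grip_width: 31.3
finger_force: 39.8
```

{"fn": "drive_tool", "kwargs": {"series": [[1,0,0,-0.1,0,0,0],[1,0,0,-0.2,0,0,0],[1,0,0,-0.25,0,0,0],[1,0,0,-0.25,0,0,0],[1,0,0,-0.22,0,0,0]]}}

```text
t: 20.0
eef_pos: [586.9, -263.9, 174.5]
ee_rot: [0.695, 0.719, -0.0, 0.0]
ft_force: [-0.2, -0.4, -3.2]
grip_width: 30.9
finger_force: 39.8
```

{"fn": "drive_tool", "kwargs": {"series": [[1,0,0,0,0,0,0],[1,0,0,0,0,0,0],[1,0,0,0,0,0,0]]}}

```text
t: 20.25
eef_pos: [586.5, -263.6, 170.4]
ee_rot: [0.695, 0.719, -0.0, -0.001]
ft_force: [-0.2, -0.1, -3.2]
grip_width: 30.8
finger_force: 39.8
```

```bash
python3 plan.py 538.8 263.2 171|sed -n '1p;2p;$='
```

```text
from [ 586.5 -263.6  170.4] 2.02 tilt [-0.0026  0.0017] t 20.25
[0.293, -0.016, -0.0, 0.0, 0.0, -0.0]
16
```

{"fn": "drive_tool", "kwargs": {"series": [[1,0.15,-0.01,0,0,0,0],[1,0.25,-0.015,0,0,0,0],[1,0.3,-0.015,0,0,0,0],[1,0.3,-0.015,0,0,0,0],[1,0.3,-0.015,0,0,0,0]]}}

```text
t: 20.67
eef_pos: [571.9, -106.7, 169.9]
ee_rot: [0.695, 0.719, -0.001, -0.002]
ft_force: [0.8, -0.6, -2.8]
grip_width: 31.1
finger_force: 39.8
```

{"fn": "drive_tool", "kwargs": {"series": [[1,0.3,-0.015,0,0,0,0],[1,0.3,-0.015,0,0,0,0],[1,0.3,-0.015,0,0,0,0],[1,0.3,-0.015,0,0,0,0],[1,0.3,-0.015,0,0,0,0]]}}

```text
t: 21.08
eef_pos: [556.6, 72.8, 170.2]
ee_rot: [0.695, 0.719, -0.001, -0.001]
ft_force: [0.5, -0.3, -2.1]
grip_width: 30.8
finger_force: 39.8
```

{"fn": "drive_tool", "kwargs": {"series": [[1,0.3,-0.015,0,0,0,0],[1,0.3,-0.015,0,0,0,0],[1,0.3,-0.015,0,0,0,0],[1,0.3,-0.015,0,0,0,0],[1,0.25,-0.015,0,0,0,0]]}}

```text
t: 21.5
eef_pos: [541.3, 246.8, 170.0]
ee_rot: [0.694, 0.72, -0.002, -0.001]
ft_force: [0.7, 0.2, -2.1]
grip_width: 31.1
finger_force: 39.8
```

{"fn": "drive_tool", "kwargs": {"series": [[1,0.15,-0.01,0,0,0,0],[1,0,0,0,0,0,0],[1,0,0,0,0,0,0],[1,0,0,0,0,0,0],[1,0,0,0,0,0,0]]}}

```text
t: 21.92
eef_pos: [541.0, 261.4, 171.4]
ee_rot: [0.695, 0.719, -0.001, -0.0]
ft_force: [-0.7, -0.2, -3.1]
grip_width: 31.3
finger_force: 39.8
```

```bash
python3 plan.py 538.8 263.2 55|sed -n '1p;2p;$='; python3 - <<'E'
from fit import *
p=vision.capture("scene"); s=monitor.sense()["eef_pos"]; print(fit_socket(p,"b",s[:2],s[2]-43.8))
E
```

```text
from [541.  261.4 171.4] 1.94 tilt [-0.0013 -0.0005] t 21.92
[0.004, -0.004, 0.243, 0.0, 0.0, -0.0]
5
(array([539.50995887, 261.67392374]), np.float64(-41.84609625234894))
```

{"fn": "drive_tool", "kwargs": {"series": [[1,0.006,-0.01,0.12,0,0,0],[1,0.005,-0.008,0.22,0,0,0],[1,0,0,0.22,0,0,0],[1,0,0,0.18,0,0,0],[1,0,0,0.1,0,0,0]]}}

```text
t: 22.38
eef_pos: [537.9, 262.7, 68.7]
ee_rot: [0.695, 0.719, -0.002, -0.001]
ft_force: [0.3, 0.6, -3.0]
grip_width: 31.0
finger_force: 39.8
```

{"fn": "drive_tool", "kwargs": {"series": [[1,0,0,0.03,0,0,0],[1,0,0,0.02,0,0,0],[1,0,0,0,0,0,0],[1,0,0,0,0,0,0],[1,0,0,0,0,0,0]]}}

```text
t: 22.8
eef_pos: [539.3, 264.0, 66.5]
ee_rot: [0.695, 0.719, 0.001, 0.001]
ft_force: [-0.5, 0.3, -2.7]
grip_width: 31.2
finger_force: 39.8
```

{"fn": "drive_tool", "kwargs": {"series": [[1,-0.003,-0.002,0.025,0,0,0],[1,-0.003,-0.002,0.025,0,0,0],[1,0,0,0.025,0,0,0],[1,0,0,0.01,0,0,0],[1,0,0,0,0,0,0]]}}

```text
t: 23.22
eef_pos: [538.2, 263.1, 55.0]
ee_rot: [0.695, 0.719, -0.0, -0.0]
ft_force: [-0.2, 0.1, -2.9]
grip_width: 31.2
finger_force: 39.8
```

{"fn": "drive_tool", "kwargs": {"series": [[1,0,0,0.006,0,0,0],[1,0,0,0.004,0,0,0],[1,0,0,0,0,0,0],[1,0,0,0,0,0,0]]}}

```text
t: 23.55
eef_pos: [538.5, 263.3, 54.7]
ee_rot: [0.694, 0.72, 0.0, 0.0]
ft_force: [-2.2, -0.3, 4.5]
grip_width: 31.1
finger_force: 39.7
```

{"fn": "drive_tool", "kwargs": {"series": [[1,0,0,0.006,0,0,0],[1,0,0,0,0,0,0],[1,0,0,0,0,0,0]]}}

```text
t: 23.8
eef_pos: [538.6, 263.3, 54.6]
ee_rot: [0.694, 0.72, 0.001, 0.0]
ft_force: [-4.2, -0.8, 10.2]
grip_width: 31.3
finger_force: 39.6
```

{"fn": "drive_tool", "kwargs": {"series": [[0,0,0,0,0,0,0],[0,0,0,0,0,0,0],[0,0,0,0,0,0,0],[0,0,0,0,0,0,0],[0,0,0,0,0,0,0]]}}

```text
t: 24.22
eef_pos: [538.3, 263.1, 53.1]
ee_rot: [0.695, 0.719, -0.0, -0.0]
ft_force: [-0.2, 0.3, -0.0]
grip_width: 62.4
finger_force: 0.0
```

{"fn": "drive_tool", "kwargs": {"series": [[0,0,0,-0.1,0,0,0],[0,0,0,-0.25,0,0,0],[0,0,0,-0.28,0,0,0],[0,0,0,-0.28,0,0,0],[0,0,0,0,0,0,0]]}}

```text
t: 24.63
eef_pos: [540.7, 263.9, 170.1]
ee_rot: [0.694, 0.72, 0.005, 0.003]
ft_force: [1.2, -0.4, 1.3]
grip_width: 88.1
finger_force: 0.0
```

{"fn": "drive_tool", "kwargs": {"series": [[0,0,0,0,0,0,0],[0,0,0,0,0,0,0]]}}

```text
t: 24.8
eef_pos: [537.9, 263.0, 162.1]
ee_rot: [0.695, 0.719, -0.0, -0.0]
ft_force: [-0.3, 0.6, -0.2]
grip_width: 88.6
finger_force: 0.0
```

```bash
python3 plan.py 590.2 -335 165|sed -n '1p;2p;$='; python3 - <<'E'
from fit import *
p=vision.capture("scene"); print(fit_socket(p,"b",(538.3,263.2),11))
E
```

```text
from [537.9 263.  162.1] 2.02 tilt [-0.0008 -0.0003] t 24.8
[-0.294, 0.015, -0.001, 0.0, 0.0, -0.0]
18
(array([531.20283203, 263.59550781]), np.float64(-13.318003575651545))
```

{"fn": "drive_tool", "kwargs": {"series": [[0,-0.2,0.01,0,0,0,0],[0,-0.3,0.015,0,0,0,0],[0,-0.3,0.015,0,0,0,0],[0,-0.3,0.015,0,0,0,0],[0,-0.3,0.015,0,0,0,0]]}}

```text
t: 25.27
eef_pos: [551.9, 94.0, 161.1]
ee_rot: [0.694, 0.72, -0.001, -0.001]
ft_force: [-0.0, -0.4, 0.6]
grip_width: 88.3
finger_force: 0.0
```

{"fn": "drive_tool", "kwargs": {"series": [[0,-0.3,0.015,0,0,0,0],[0,-0.3,0.015,0,0,0,0],[0,-0.3,0.015,0,0,0,0],[0,-0.3,0.015,0,0,0,0],[0,-0.3,0.015,0,0,0,0]]}}

```text
t: 25.68
eef_pos: [567.3, -85.7, 161.1]
ee_rot: [0.695, 0.719, -0.0, -0.001]
ft_force: [0.4, -0.6, -0.1]
grip_width: 87.9
finger_force: 0.0
```

{"fn": "drive_tool", "kwargs": {"series": [[0,-0.3,0.015,0,0,0,0],[0,-0.3,0.015,0,0,0,0],[0,-0.3,0.015,0,0,0,0],[0,-0.3,0.015,0,0,0,0],[0,-0.3,0.015,0,0,0,0]]}}

```text
t: 26.1
eef_pos: [582.7, -265.1, 160.9]
ee_rot: [0.695, 0.719, -0.0, -0.001]
ft_force: [0.6, 0.1, -0.0]
grip_width: 88.3
finger_force: 0.0
```

{"fn": "drive_tool", "kwargs": {"series": [[0,-0.3,0.015,0,0,0,0],[0,-0.2,0.01,0,0,0,0],[0,-0.1,0.01,0,0,0,0],[0,0,0,0,0,0,0],[0,0,0,0,0,0,0]]}}

```text
t: 26.52
eef_pos: [589.6, -335.1, 160.8]
ee_rot: [0.695, 0.719, 0.0, -0.001]
ft_force: [-0.3, -0.7, -0.1]
grip_width: 88.2
finger_force: 0.0
```

{"fn": "drive_tool", "kwargs": {"series": [[0,0,0,0,0,0,0],[0,0,0,0,0,0,0]]}}

```text
t: 26.68
eef_pos: [590.2, -334.1, 162.2]
ee_rot: [0.694, 0.72, 0.0, -0.0]
ft_force: [0.1, 0.9, 0.3]
grip_width: 87.8
finger_force: 0.0
```

```bash
python3 plan.py 590.2 -335 44|sed -n '1p;2p;$='; python3 - <<'E'
from fit import *
p=vision.capture("top"); t=np.hstack
a=draw(p,(132,215,130,60),[],6); cv2.imwrite("pics/t5.png",a)
for k,x,y in(("d",543.8,120.8),("b",538.4,263.8),("c",536.3,336)): print(k,fit_socket(p,k,(x,y),11))
print("a",fit_socket(p,"a",(590,-335),6))
E
```

```text
from [ 590.2 -334.1  162.2] 2.1 tilt [-0.0005  0.0005] t 26.68
[-0.002, -0.0, 0.246, 0.0, 0.0, -0.0]
5
d (array([549.79914598, 120.8284164 ]), np.float64(-24.395328021793926))
b (array([537.22885742, 266.50849609]), np.float64(-5.0211924430917705))
c (array([546.41355591, 340.77882385]), np.float64(-37.395578231292525))
a (array([ 596.29393005, -324.54646301]), np.float64(-28.645783201195584))
```

View pics/t5.png

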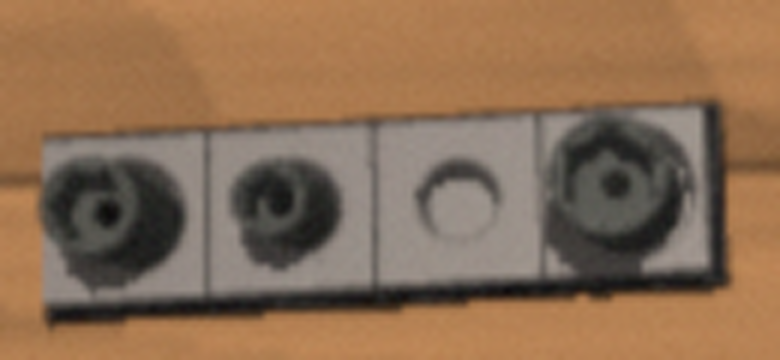

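Three sockets are upright in their wells, with rims near (90,205), (275,200) and (612,180). Only the smallest well at (460,200) is empty. Now socket a.

{"fn": "drive_tool", "kwargs": {"series": [[0,0,0,0.15,0,0,0],[0,0,0,0.25,0,0,0],[0,0,0,0.27,0,0,0],[0,0,0,0.2,0,0,0],[0,0,0,0.11,0,0,0]]}}

```text
t: 27.15
eef_pos: [589.2, -333.8, 41.7]
ee_rot: [0.694, 0.72, -0.0, -0.002]
ft_force: [-0.2, 1.4, -0.3]
grip_width: 88.1
finger_force: 0.0
```

{"fn": "drive_tool", "kwargs": {"series": [[0,0,0,0,0,0,0],[1,0,0,0,0,0,0],[1,0,0,0,0,0,0],[1,0,0,0,0,0,0],[1,0,0,0,0,0,0]], "newtons": 30}}

```text
t: 27.57
eef_pos: [590.6, -335.8, 46.3]
ee_rot: [0.694, 0.72, 0.0, 0.001]
ft_force: [0.5, 0.3, 0.1]
grip_width: 63.8
finger_force: 0.0
```

{"fn": "drive_tool", "kwargs": {"series": [[1,0,0,0,0,0,0],[1,0,0,0,0,0,0],[1,0,0,0,0,0,0],[1,0,0,0,0,0,0],[1,0,0,0,0,0,0]]}}

```text
t: 27.98
eef_pos: [590.1, -335.4, 44.8]
ee_rot: [0.695, 0.719, 0.0, 0.0]
ft_force: [0.8, -0.3, 0.4]
grip_width: 30.1
finger_force: 0.0
```

{"fn": "drive_tool", "kwargs": {"series": [[1,0,0,0,0,0,0],[1,0,0,0,0,0,0],[1,0,0,0,0,0,0],[1,0,0,0,0,0,0]]}}

```text
t: 28.32
eef_pos: [590.1, -335.4, 44.8]
ee_rot: [0.695, 0.719, 0.0, 0.0]
ft_force: [-0.3, 0.3, -0.2]
grip_width: 23.1
finger_force: 29.8
```

{"fn": "drive_tool", "kwargs": {"series": [[1,0,0,-0.1,0,0,0],[1,0,0,-0.2,0,0,0],[1,0,0,-0.25,0,0,0],[1,0,0,-0.25,0,0,0],[1,0,0,-0.22,0,0,0]]}}

```text
t: 28.73
eef_pos: [590.0, -335.3, 170.0]
ee_rot: [0.694, 0.72, 0.0, 0.001]
ft_force: [-0.6, 0.3, -1.8]
grip_width: 22.9
finger_force: 29.8
```

{"fn": "drive_tool", "kwargs": {"series": [[1,0,0,0,0,0,0],[1,0,0,0,0,0,0],[1,0,0,0,0,0,0]]}}

```text
t: 28.98
eef_pos: [589.5, -335.0, 165.8]
ee_rot: [0.695, 0.719, -0.0, -0.001]
ft_force: [-0.5, -0.2, -2.0]
grip_width: 23.3
finger_force: 29.8
```

```bash
python3 plan.py 541.2 191.7 166|sed -n '1p;2p;$='
```

```text
from [ 589.5 -335.   165.8] 2.02 tilt [-0.0019  0.0015] t 28.98
[0.293, -0.017, -0.0, 0.0, 0.0, -0.0]
16
```

{"fn": "drive_tool", "kwargs": {"series": [[1,0.15,-0.01,0,0,0,0],[1,0.25,-0.015,0,0,0,0],[1,0.3,-0.017,0,0,0,0],[1,0.3,-0.017,0,0,0,0],[1,0.3,-0.017,0,0,0,0]]}}

```text
t: 29.4
eef_pos: [574.2, -178.0, 165.2]
ee_rot: [0.695, 0.719, -0.0, -0.002]
ft_force: [1.2, -0.7, -1.6]
grip_width: 23.3
finger_force: 29.8
```

{"fn": "drive_tool", "kwargs": {"series": [[1,0.3,-0.017,0,0,0,0],[1,0.3,-0.017,0,0,0,0],[1,0.3,-0.017,0,0,0,0],[1,0.3,-0.017,0,0,0,0],[1,0.3,-0.017,0,0,0,0]]}}

```text
t: 29.82
eef_pos: [557.6, 1.5, 165.5]
ee_rot: [0.695, 0.719, -0.001, -0.001]
ft_force: [0.6, 0.8, -1.5]
grip_width: 23.2
finger_force: 29.8
```

{"fn": "drive_tool", "kwargs": {"series": [[1,0.3,-0.017,0,0,0,0],[1,0.3,-0.017,0,0,0,0],[1,0.3,-0.017,0,0,0,0],[1,0.3,-0.017,0,0,0,0],[1,0.25,-0.015,0,0,0,0]]}}

```text
t: 30.23
eef_pos: [541.4, 175.5, 165.5]
ee_rot: [0.694, 0.72, -0.001, -0.001]
ft_force: [-0.5, 0.2, -1.7]
grip_width: 23.4
finger_force: 29.8
```

{"fn": "drive_tool", "kwargs": {"series": [[1,0.15,-0.01,0,0,0,0],[1,0,0,0,0,0,0],[1,0,0,0,0,0,0],[1,0,0,0,0,0,0],[1,0,0,0,0,0,0]]}}

```text
t: 30.65
eef_pos: [541.0, 190.0, 166.6]
ee_rot: [0.695, 0.719, -0.001, -0.0]
ft_force: [0.0, 0.3, -1.6]
grip_width: 23.3
finger_force: 29.8
```

```bash
python3 plan.py 541.2 191.7 50|sed -n '1p;2p;$='; python3 - <<'E'
from fit import *
p=vision.capture("scene"); s=monitor.sense()["eef_pos"]; print(fit_socket(p,"a",s[:2],s[2]-38.8))
E
```

```text
from [541.  190.  166.6] 1.94 tilt [-0.0011 -0.0004] t 30.65
[0.004, 0.001, 0.243, 0.0, 0.0, -0.0]
5
(array([539.19608784, 189.64841231]), np.float64(-35.27322049704475))
```

{"fn": "drive_tool", "kwargs": {"series": [[1,0.004,0,0.12,0,0,0],[1,0,0.002,0.22,0,0,0],[1,0,0,0.22,0,0,0],[1,0,0,0.18,0,0,0],[1,0,0,0.1,0,0,0]]}}

```text
t: 31.12
eef_pos: [540.3, 190.6, 63.9]
ee_rot: [0.695, 0.719, -0.001, -0.001]
ft_force: [-0.7, -0.7, -2.1]
grip_width: 23.2
finger_force: 29.8
```

{"fn": "drive_tool", "kwargs": {"series": [[1,0,0,0.03,0,0,0],[1,0,0,0.02,0,0,0],[1,0,0,0,0,0,0],[1,0,0,0,0,0,0],[1,0,0,0,0,0,0]]}}

```text
t: 31.53
eef_pos: [541.7, 191.7, 61.5]
ee_rot: [0.695, 0.719, 0.001, 0.001]
ft_force: [0.2, -0.7, -1.8]
grip_width: 23.1
finger_force: 29.8
```

{"fn": "drive_tool", "kwargs": {"series": [[1,0,-0.002,0.025,0,0,0],[1,0,-0.002,0.025,0,0,0],[1,0,0,0.025,0,0,0],[1,0,0,0.01,0,0,0],[1,0,0,0,0,0,0]]}}

```text
t: 31.95
eef_pos: [540.6, 191.6, 50.0]
ee_rot: [0.695, 0.719, -0.0, -0.0]
ft_force: [-0.3, -0.4, -1.0]
grip_width: 23.3
finger_force: 29.8
```

{"fn": "drive_tool", "kwargs": {"series": [[1,0,0,0.006,0,0,0],[1,0,0,0.004,0,0,0],[1,0,0,0,0,0,0],[1,0,0,0,0,0,0]]}}

```text
t: 32.28
eef_pos: [540.9, 191.7, 49.6]
ee_rot: [0.694, 0.72, 0.0, 0.0]
ft_force: [-2.8, 0.1, 4.4]
grip_width: 22.9
finger_force: 29.7
```

{"fn": "drive_tool", "kwargs": {"series": [[1,0,0,0.006,0,0,0],[1,0,0,0,0,0,0],[1,0,0,0,0,0,0]]}}

```text
t: 32.53
eef_pos: [541.1, 191.8, 49.5]
ee_rot: [0.694, 0.72, 0.001, 0.0]
ft_force: [-3.6, -0.3, 11.0]
grip_width: 23.4
finger_force: 29.7
```

{"fn": "drive_tool", "kwargs": {"series": [[0,0,0,0,0,0,0],[0,0,0,0,0,0,0],[0,0,0,0,0,0,0],[0,0,0,0,0,0,0],[0,0,0,0,0,0,0]]}}

```text
t: 32.95
eef_pos: [540.6, 191.6, 48.1]
ee_rot: [0.695, 0.719, -0.0, -0.0]
ft_force: [0.1, -1.2, -0.1]
grip_width: 54.5
finger_force: 0.0
```

{"fn": "drive_tool", "kwargs": {"series": [[0,0,0,-0.1,0,0,0],[0,0,0,-0.25,0,0,0],[0,0,0,-0.3,0,0,0],[0,0,0,-0.3,0,0,0],[0,0,0,-0.2,0,0,0]]}}

```text
t: 33.37
eef_pos: [541.3, 191.8, 190.7]
ee_rot: [0.694, 0.72, 0.002, 0.001]
ft_force: [-0.1, 0.3, 0.3]
grip_width: 87.1
finger_force: 0.0
```

{"fn": "drive_tool", "kwargs": {"series": [[0,-0.2,0,0,0,0,0],[0,-0.3,0,0,0,0,0],[0,-0.3,0,0,0,0,0],[0,-0.3,0,0,0,0,0],[0,-0.3,0,0,0,0,0]]}}

```text
t: 33.78
eef_pos: [546.4, 22.2, 187.3]
ee_rot: [0.694, 0.72, 0.0, 0.0]
ft_force: [1.4, 0.1, -0.4]
grip_width: 88.0
finger_force: 0.0
```

{"fn": "drive_tool", "kwargs": {"series": [[0,-0.3,0,0,0,0,0],[0,-0.3,0,0,0,0,0],[0,-0.2,0,0,0,0,0],[0,0,0,0,0,0,0],[0,0,0,0,0,0,0]]}}

```text
t: 34.2
eef_pos: [550.0, -73.0, 186.9]
ee_rot: [0.695, 0.719, 0.0, 0.0]
ft_force: [0.1, -0.3, -0.4]
grip_width: 88.1
finger_force: 0.0
```

```bash
python3 - <<'E'
from fit import *
o=[]
for n,b,s in(("top",(132,215,130,60),6),("scene",(280,80,130,105),3)):
    p=vision.capture(n); it=[]
    for k,x,y in(("d",543.8,120.8),("a",541,192),("b",538.4,264),("c",536.3,336)): it+=[(circ(p,x,y,11+H[k],D[k]/2),(0,255,0))]
    o.append(draw(p,b,it,s))
o[1]=np.pad(o[1],((0,0),(0,780-390),(0,0))); o[1][:270,400:780]=cv2.resize(p["img"][:,:,::-1],(380,270))
cv2.imwrite("pics/end.png",np.vstack(o)[:600]); print(monitor.sense()["ft_force"],monitor.sense()["t"])
E
```

```text
[ 0.27277073 -0.28966384 -1.18393552] 34.3
```

View pics/end.png

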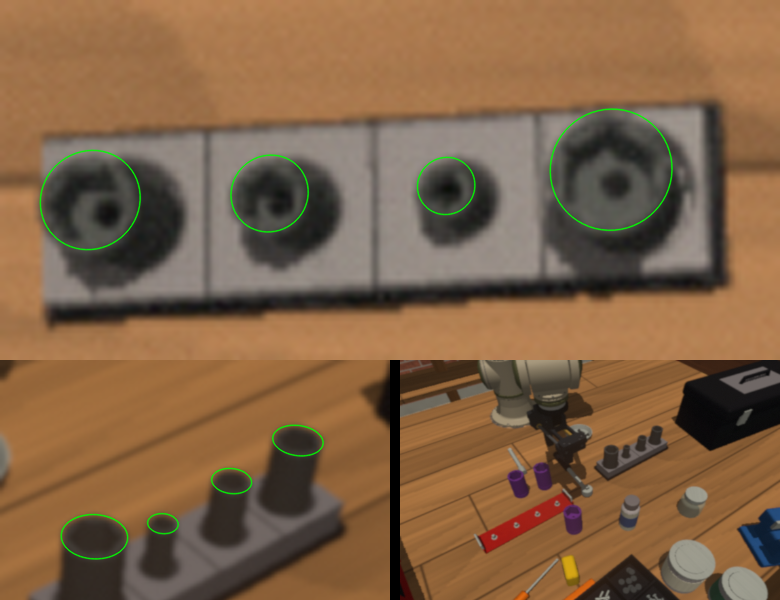

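All four sockets stand upright in their wells, with rims matching the expected circles (top view near (90,200), (270,193), (446,187) and (611,170)). The tray is empty, and the ratchet and can have not moved.

```bash
python3 -c "
from bench import manip; print(manip.sign_off())"
```

```text
the job is handed in; nothing more can be done
None
```

All four sockets are in their matching cups, each lowered to the bottom of its well before release; the ratchet and spray can were left alone, and the job was handed in at about 34 s (no verdict returned).

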